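# Fill the condiment caddy for the table

### The arm

A 7-joint arm with a two-finger parallel gripper is mounted at the origin on a cart in front of the work surface, level with it; the furniture and walls round the work are solid. World frame = base frame: x ahead of the robot, y to its left, z up, the work surface at z = 0. Lengths are in m, angles in rad, forces in N, time in s.
With the tool pointing down it reaches from about 0.4 to 0.85 m from the base axis. Payload 10.4 kg.
Tool frame: the origin (TCP) lies between the finger pads; the fingertips stand nose_length ahead of it and the grasp point (between the pads) lies 11 mm behind it (nose_length is the distance from the TCP to the fingertips, in m); z points along the fingers, y is the line along which they close (so a half turn about z gives the same grasp; the last joint's range is limited). The gripper opens to 85 mm and grips with 20 to 120 N. Pads are 22 mm wide; open, the fingers measure 114 mm over their backs; the gripper's body (76 mm by 85 mm) begins 54 mm behind the grasp point. The pads swing forward as they close: fully open they stand 13 mm farther back than shut.
Start: joints at [1.122, 0.332, -0.065, 1.46, 0.022, 1.35, -0.088], TCP at [0.258, -0.569, 0.239] pointing down, gripper open.
Joint ranges: [-2.6, 2.6], [-0.5, 2.12], [-1.47, 1.34], [0.16, 2.42], [-1.27, 4.41], [0.06, 2.06], [-2.6, 2.6]. Speed limits (rad/s): [2.22, 2.22, 2.79, 2.79, 3.14, 3.14, 3.14].

### API

Orientations are given as a rotation vector (axis times angle).
In Python, from cell import read_state, capture, close_job, nose_length gives the robot as it stands. The module is installed in compiled form; this text tells all that it offers.
- The arm moves only by the tool play_rows, never from a script. Its argument "motion" is a list of rows, each an object with "hand": the opening, from 0 (shut) to 1 (fully open); "xyz": the shift along the world's x, y, z in m, a list of three; "roll": the turn about the world's z in degrees. A call has 1 to 10 rows; each row is the pose to reach, as a shift and turn from the pose commanded when the call began; what a row does not reach only later rows make up. A row lasts 1/10 s, in which the tool goes at most 50 mm and 8.59 degrees, less where a joint would pass 70% of its speed; a pose out of reach is approached as far as the arm can. A call with a gripper value outside its range is refused whole. The fingers move at their own pace and stop on an object; "newtons" is the grip in N (left out, the last holds). Time passes only in rows, so rows that repeat a pose let the fingers close. It gives the time, the measured TCP pose, the force, the opening and the grip force at its end, in the units of the state.
- read_state(): the state, without advancing time (a new reading comes with each control period).
- capture(name): name is "scene" or "top"; returns a dict with "pixels" (480x640x3 uint8, blue, green, red), "vertical_fov" (degrees; the focal length in pixels is half the picture's height over the tangent of half this angle, whatever the lens; pixels are square), "cx", "cy" (the principal point, pixels), "distortion" ([k1, k2, p1, p2, k3] as OpenCV has them; the pictures are not rectified), "R" (3x3) and "t" (3): a world point X has camera coordinates R X + t. Camera axes: x right, y down, z forward; pixel columns grow to the right and rows downward; lengths in m; the calibration is good to about 2 mm. A picture is of the moment at which its call begins. There is no depth.
- close_job(): hands the job in; it is judged then, once.
The state is a dict: "time": time; "qpos": joint angles; "joint_velocities": joint speeds; "tau": joint torques, N m; "tool_pos": TCP position; "tool_rot": TCP orientation; "wrist_force": force on the tool from outside, world axes, zero at the start; "wrist_torque": the same for the moment, N m; "gripper_width": finger opening in m; "finger_force": force on a finger pad.
Only numpy, scipy, OpenCV 4.12 (cv2) and the standard library are available. Lean on these libraries where they do the work, as an engineer would, in place of code of your own. Each camera call takes 0.05 s, during which the arm holds its last target. There are 200 camera calls.

### The job

Get the condiment caddy ready for the table: take the pepper mill out of its charging dock, and put it, the round spice jar, the square spice jar and the white bottle each upright into the well of the caddy that is made for it, the square jar in the square well and the round things in the round wells in order of their size. Lower each one in until its foot stands on the floor of the well, do not drop it, and leave the lentil jar and the mug where they are.

Things in the scene. Friction and masses are not known exactly. Their poses are not given: they have to be found in the camera images.
- mill: slim pepper mill, a cylinder 32 mm across, 165 mm high, lower 100 mm black, top steel, 190 g. Starts in its fixed charging dock (base 82 mm across; grey cup 49 mm outside, rim 97 mm above the worktop): bore 37 mm, floor at 12 mm, so its lower 85 mm are held snugly, 80 mm stand out, and it comes only straight up. Origin: centre of its underside, z up.
- jar_round: round spice jar with a round screw cap, 42 mm across all the way up, 106 mm high (cap: top 20 mm), 110 g. Upright at the left of the worktop, in any of four spots 140 mm apart (the dock has the fourth). Origin: centre of its underside, z up.
- jar_square: spice jar of square section, 47 x 47 mm with rounded corners, 97 mm high, top 20 mm a round cap 45 mm across, 110 g. Upright at the left of the worktop, in any of four spots 140 mm apart (the dock has the fourth). Origin: centre of its underside, z up, x and y square to its flat sides.
- white_bottle: squat white plastic bottle: round body 54 mm across, straight from the foot up to 70 mm, then a white screw cap 43 mm across, 86 mm high in all, 90 g. Upright at the left of the worktop, in any of four spots 140 mm apart (the dock has the fourth). Origin: centre of its underside, z up.
- block_small_round: wooden block 96 x 96 x 32 mm fixed in the oak caddy (four, two by two, in any order, wells 98 mm apart; caddy turned up to 0.35 rad), one well in its middle: round, 42 mm across, the smallest round well, 24 mm deep, mouth widened by a 5 mm sloping lead-in. For the pepper mill. Origin: centre of the block's underside (well floor 8 mm, block top 32 mm above it); z up, x and y along its edges.
- block_mid_round: wooden block 96 x 96 x 32 mm fixed in the oak caddy (four, two by two, in any order, wells 98 mm apart; caddy turned up to 0.35 rad), one well in its middle: round, 52 mm across, the middle round well, 24 mm deep, mouth widened by a 5 mm sloping lead-in. For the round jar. Origin: centre of the block's underside (well floor 8 mm, block top 32 mm above it); z up, x and y along its edges.
- block_large_round: wooden block 96 x 96 x 32 mm fixed in the oak caddy (four, two by two, in any order, wells 98 mm apart; caddy turned up to 0.35 rad), one well in its middle: round, 65 mm across, the largest round well, 24 mm deep, mouth widened by a 5 mm sloping lead-in. For the white bottle. Origin: centre of the block's underside (well floor 8 mm, block top 32 mm above it); z up, x and y along its edges.
- block_square: wooden block 96 x 96 x 32 mm fixed in the oak caddy (four, two by two, in any order, wells 98 mm apart; caddy turned up to 0.35 rad), one well in its middle: square, 57 x 57 mm, sides along the block's edges, 24 mm deep, mouth widened by a 5 mm sloping lead-in. For the square jar. Origin: centre of the block's underside (well floor 8 mm, block top 32 mm above it); z up, x and y along its edges.
- lentil_jar: big closed lentil jar with a black lid, 81 mm across, 158 mm high, at the back of the worktop by the wall; a bystander, not for the caddy. Origin: centre of its underside.
- mug: white mug, 87 mm across plus its handle, 96 mm high, at the right of the worktop beyond the caddy; a bystander. Origin: centre of its underside.
Mind the look-alikes: they are no part of the job. Leave any blue or turquoise look-alike of the jar_square alone. Leave any green look-alike of the jar_round alone.

How it is judged:
By the outcome, as a careful person would: the job done as asked, in the order asked, and still so for the second after the job is handed in, with the robot touching nothing.
It also fails if it takes over 115 s, if anything falls off the work surface, if the arm or the gripper's body presses on something with over 40 N, if the wrist force passes 120 N, or if a joint passes its speed limit or range.

## Working session

There is one attempt and no reset: what is moved stays moved. The work goes in short steps, Python scripts to look and compute and a tool call to move; the robot and the scene stay as the last step left them, time stands still between calls to the robot, and variables do not carry over. Pictures are saved under pics/ and viewed, at most 18 in all, crops included, and the job is handed in when it is done.

Besides the shell and the picture viewer there is one more tool, called after "Call:" as name([rows], argument=value, ...), one row to a line, values as JSON. play_rows: Moves the arm, as the interface text tells. Its arguments: {"type":"object","properties":{"motion":{"type":"array"},"newtons":{"type":"number"}},"required":["motion"]}

```bash
mkdir -p pics; ls
python3 - <<'E'
from cell import *
import cv2
print(nose_length if not callable(nose_length) else nose_length())
s=read_state();print({k:s[k] for k in('time','tool_pos','tool_rot','gripper_width','wrist_force')})
for n in('scene','top'):
    c=capture(n);cv2.imwrite(f'pics/{n}0.png',c['pixels']);print({k:v for k,v in c.items() if k!='pixels'})
E
```

```text
pics
0.008
{'time': 0.0, 'tool_pos': array([ 0.25798321, -0.56887229,  0.23853578]), 'tool_rot': array([-3.06931842e+00, -6.63489698e-01,  6.05192569e-04]), 'gripper_width': 0.08536003930220128, 'wrist_force': array([-0.21775315,  0.70899129,  0.1097568 ])}
{'vertical_fov': 56.182079005816455, 'cx': 317.3917646389637, 'cy': 244.05132455744913, 'distortion': array([-0.0102331,  0.       ,  0.       ,  0.       ,  0.       ]), 'R': array([[-0.52921302, -0.84847268, -0.00526219],
       [-0.49683879,  0.31490591, -0.80869369],
       [ 0.6878116 , -0.42535677, -0.58820644]]), 't': array([0.15819644, 0.35025555, 0.7116772 ])}
{'vertical_fov': 53.58396124639974, 'cx': 318.03393623590836, 'cy': 245.6083810496092, 'distortion': array([-0.08251304,  0.        ,  0.        ,  0.        ,  0.        ]), 'R': array([[-0.0059012 , -0.99997445,  0.00403379],
       [-0.99917409,  0.00573421, -0.0402276 ],
       [ 0.04020344, -0.00426785, -0.9991824 ]]), 't': array([-0.14967403,  0.5463643 ,  1.31775435])}
```

View pics/scene0.png

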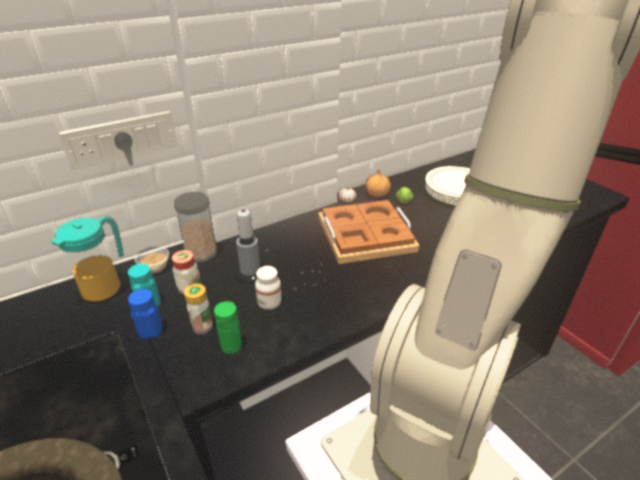

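View pics/top0.png

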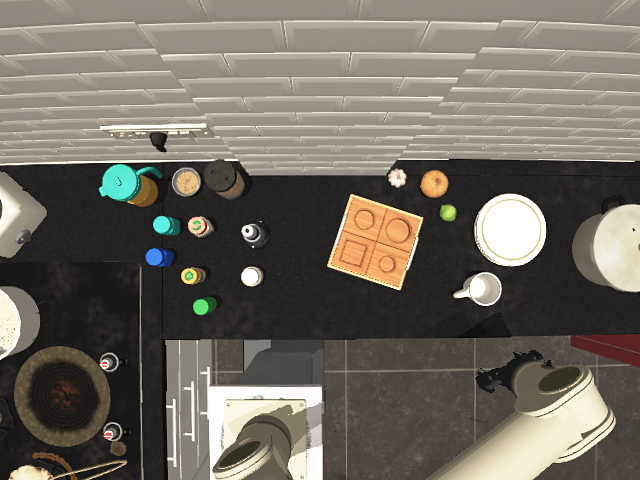

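The top view shows seven upright things at left: red-cap jar (200,226), yellow/green-cap jar (193,275), turquoise (166,226), blue (160,257), green (204,306), white bottle (252,276) and mill in its dock (254,233). The caddy is at (375,243). The next step is a close crop to tell the round jar from the square one.

Run:
```python
import cv2,numpy as np
a=cv2.imread('pics/scene0.png')[235:360,120:290];b=cv2.imread('pics/top0.png')
l=cv2.resize(a,(800,588),interpolation=cv2.INTER_CUBIC);cv2.imwrite('pics/c1.png',l)
t=b[205:325,140:280];cv2.imwrite('pics/c2.png',cv2.resize(t,(700,600),interpolation=cv2.INTER_CUBIC))
t=b[185:297,320:432];cv2.imwrite('pics/c3.png',cv2.resize(t,(600,600),interpolation=cv2.INTER_CUBIC))
```

```text
(no output)
```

View pics/c1.png

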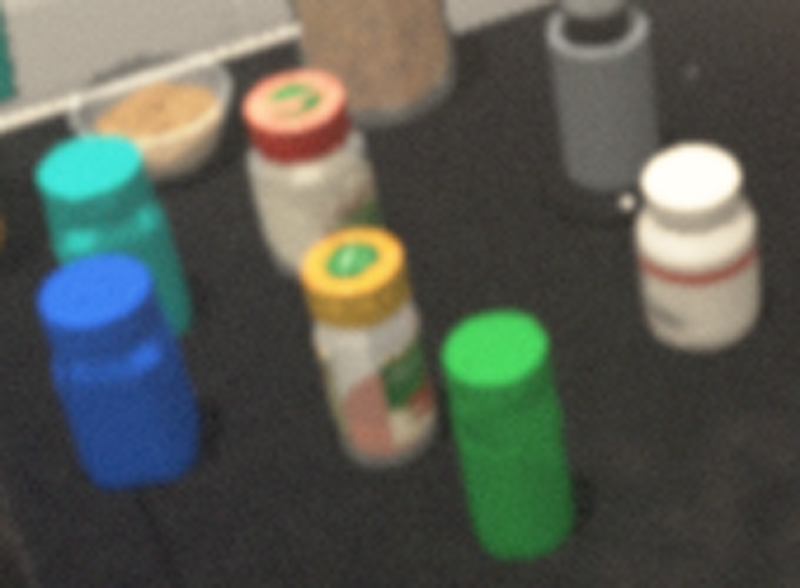

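View pics/c2.png

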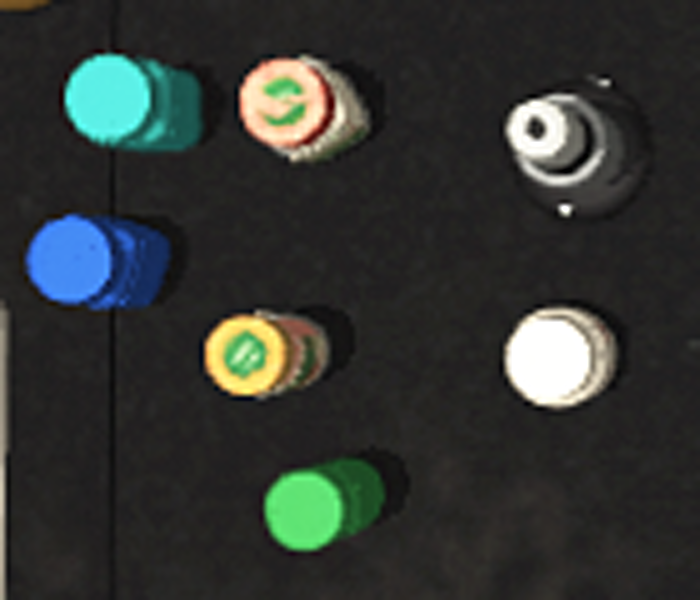

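View pics/c3.png

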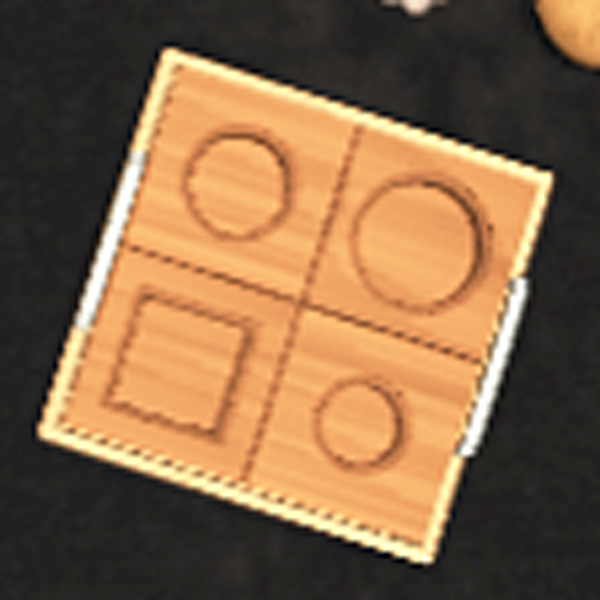

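Red-cap jar at (200,226) has a wider cap and an angular body, so it is the square jar. Yellow-cap jar (193,275) has a uniform round body, so it is the round jar. Wells in the caddy: mid upper left, large upper right, square lower left, small lower right.

Run:
```python
import cv2
a=cv2.imread('pics/scene0.png')[190:290,225:425]
cv2.imwrite('pics/c4.png',cv2.resize(a,(800,400),interpolation=cv2.INTER_CUBIC))
```

```text
(no output)
```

View pics/c4.png

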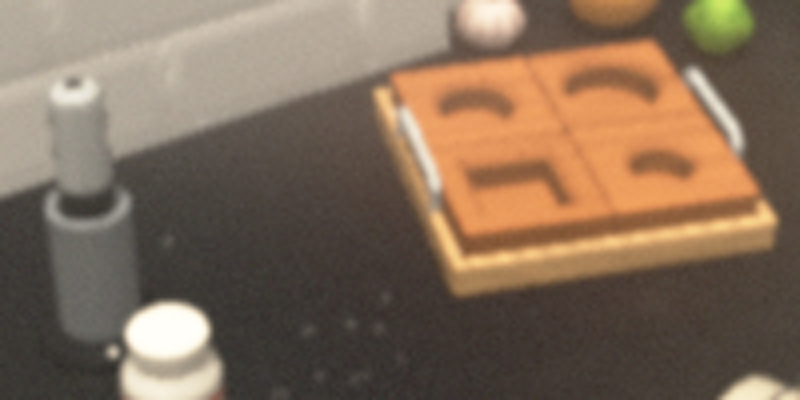

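```bash
cat > h.py <<'E'
import numpy as np,cv2,pickle
from scipy.optimize import least_squares
from cell import *
def cam(n):
    c=capture(n);f=240/np.tan(np.radians(c['vertical_fov']/2))
    c['K']=np.array([[f,0,c['cx']],[0,f,c['cy']],[0,0,1]]);return c
def proj(c,X):
    return cv2.projectPoints(np.atleast_2d(np.float64(X)),cv2.Rodrigues(c['R'])[0],c['t'],c['K'],c['distortion'])[0][:,0]
def ray(c,p):
    q=cv2.undistortPoints(np.float64([[p]]),c['K'],c['distortion'])[0,0]
    return -c['R'].T@c['t'],c['R'].T@np.array([q[0],q[1],1])
def atz(c,p,z):
    o,d=ray(c,p);return o+d*(z-o[2])/d[2]
def tri(cs,ps):
    r=least_squares(lambda X:np.concatenate([proj(c,X)[0]-p for c,p in zip(cs,ps)]),[.5,.1,.1])
    return r.x,np.abs(r.fun).max()
E
python3 - <<'E'
from h import *
S,T=cam('scene'),cam('top')
un=lambda p,s,o:(np.array(p)+.5)/s-.5+np.array(o)
c1=lambda *p:un(p,4.705,(120,235));c2=lambda *p:un(p,5,(140,205));c3=lambda *p:un(p,5.357,(320,185));c4=lambda *p:un(p,4,(225,190))
for n,a,b,z in[('sq',c1(296,103),c2(286,103),.097),('rd',c1(353,262),c2(247,356),.106),('wh',c1(691,180),c2(548,357),.086),('cup',c4(88,205),c2(566,140),.097),('mill',c4(75,92),c2(540,130),.177)]:
    X,e=tri([S,T],[a,b]);print(n,X.round(4),e.round(2),'top@z',atz(T,b,z)[:2].round(4),'sc@z',atz(S,a,z)[:2].round(4))
L=.098
loc=np.array([[L,L],[L,-L],[-L,-L],[-L,L],[0,0]])
tp=[c3(172,62),c3(541,182),c3(428,548),c3(57,425),c3(303,303)]
sp=[c4(392,72),c4(655,40),c4(760,197),c4(467,238),c4(574,132)]
def pts(v,l=loc):
    c,s=np.cos(v[3]),np.sin(v[3]);return np.c_[l@np.array([[c,s],[-s,c]])+v[:2],np.full(len(l),v[2])]
f=lambda v:np.r_[(proj(T,pts(v))-tp).ravel(),(proj(S,pts(v))-sp).ravel()]
r=least_squares(f,[.55,-.25,.04,-.25]);print('caddy',r.x.round(4),np.abs(r.fun).max());print(r.fun.round(1))
w=pts(r.x,np.array([[.049,.049],[.049,-.049],[-.049,.049],[-.049,-.049]]));print('mid,large,sq,small\n',w.round(4))
print('check',[atz(T,c3(*p),r.x[2])[:2].round(3).tolist() for p in[(237,186),(420,245),(180,365),(358,425)]])
E
```

```text
sq [0.5974 0.1659 0.0966] 0.21 top@z [0.5976 0.1663] sc@z [0.5966 0.1656]
rd [0.4646 0.1834 0.1057] 0.26 top@z [0.4649 0.1841] sc@z [0.464  0.1832]
wh [0.4624 0.0282 0.0833] 0.59 top@z [0.4633 0.0294] sc@z [0.4587 0.0286]
cup [0.5775 0.0191 0.0948] 0.17 top@z [0.5771 0.0183] sc@z [0.5749 0.0205]
mill [0.5766 0.0202 0.1731] 0.32 top@z [0.5767 0.0205] sc@z [0.5701 0.0219]
caddy [ 0.5539 -0.3125  0.0423 -0.3246] 2.0724304946091934
[ 1.8  0.6  0.5  0.5 -0.2  0.1  1.   0.6  0.2  0.6 -1.   0.8 -0.7  0.3
  0.4 -0.8 -0.7 -0.1 -2.1 -0.1]
mid,large,sq,small
 [[ 0.616  -0.2817  0.0423]
 [ 0.5847 -0.3746  0.0423]
 [ 0.5231 -0.2504  0.0423]
 [ 0.4919 -0.3433  0.0423]]
check [[0.616, -0.279], [0.585, -0.372], [0.524, -0.249], [0.493, -0.339]]
```

Triangulated heights match the text (square jar 97, round jar 106, bottle 83 mm), and the caddy top is at 42 mm, so the well floors are at 18 mm. Next I need the square jar's yaw from a silhouette fit, plus the neighbours' positions.

```bash
cat > sil.py <<'E'
from h import *
from scipy.optimize import minimize
th=np.linspace(0,2*np.pi,48,endpoint=False);C=np.c_[np.cos(th),np.sin(th)]
def rsq(h,r,yaw):
    p=np.vstack([np.array(s)*(h-r)+r*C for s in[(1,1),(1,-1),(-1,1),(-1,-1)]]);c,s=np.cos(yaw),np.sin(yaw);return p@np.array([[c,s],[-s,c]])
def at(P,x,y,z):return np.c_[P+[x,y],np.full(len(P),z)]
def silh(c,layers,win,k=6):
    x0,y0,w,h=win;m=np.zeros((h*k,w*k),np.uint8)
    for a,b in layers:
        q=proj(c,np.vstack([a,b]));q=((q-[x0,y0]+.5)*k-.5)
        cv2.fillConvexPoly(m,cv2.convexHull(np.int32(np.round(q*16))),255,shift=4)
    return m
def fit(c,mk,win,mask,v0,steps):
    def cost(v):
        m=silh(c,mk(v),win)>0;return 1-(m&mask).sum()/(m|mask).sum()
    s=np.vstack([v0]+[np.array(v0)+np.eye(len(v0))[i]*steps[i] for i in range(len(v0))])
    r=minimize(cost,v0,method='Nelder-Mead',options=dict(initial_simplex=s,maxiter=150));return r.x,r.fun
def getmask(img,win,th,k=6):
    x0,y0,w,h=win;g=img[y0:y0+h,x0:x0+w].max(2);g=cv2.resize(g,(w*k,h*k),interpolation=cv2.INTER_CUBIC)
    n,l,st,_=cv2.connectedComponentsWithStats((g>th).astype(np.uint8));return l==1+np.argmax(st[1:,4])
SQ=lambda v,z=0:[(at(rsq(.0235,.006,v[2]),v[0],v[1],z),at(rsq(.0235,.006,v[2]),v[0],v[1],z+.075)),(at(C*.0225,v[0],v[1],z+.077),at(C*.0225,v[0],v[1],z+.097))]
RD=lambda v,z=0:[(at(C*.021,v[0],v[1],z),at(C*.021,v[0],v[1],z+.106))]
WH=lambda v,z=0:[(at(C*.027,v[0],v[1],z),at(C*.027,v[0],v[1],z+.066)),(at(C*.0215,v[0],v[1],z+.07),at(C*.0215,v[0],v[1],z+.086))]
E
python3 - <<'E'
from sil import *
T=cam('top');I=T['pixels']
w=(184,210,36,34);k=getmask(I,w,75)
for y in(0,.4,.8,1.2):print('sq',*[np.round(a,4) for a in fit(T,SQ,w,k,[.597,.166,y],[.005,.005,.3])])
vs=k.copy()
w=(176,262,36,28);print('rd',*[np.round(a,4) for a in fit(T,RD,w,getmask(I,w,65),[.4646,.1834],[.004,.004])])
w=(236,260,34,32);print('wh',*[np.round(a,4) for a in fit(T,WH,w,getmask(I,w,75),[.4624,.028],[.004,.004])])
cv2.imwrite('pics/m.png',np.uint8(vs)*255)
for n,p,z in[('lentil lid',(221,176),.158),('turq',(162,225),.097),('blue',(154,257),.097),('green',(200.5,307),.106),('mug',(485,288),.096),('bowl',(186,181),.04)]:print(n,atz(T,p,z).round(3))
E
```

```text
sq [ 0.5989  0.1709 -0.7533] 0.1276
sq [0.5992 0.1714 0.4419] 0.137
sq [0.5988 0.1711 0.7918] 0.125
sq [0.5989 0.1707 2.3778] 0.127
rd [0.4653 0.187 ] 0.0753
wh [0.4626 0.0295] 0.0371
lentil lid [0.716 0.091 0.158]
turq [0.599 0.259 0.097]
blue [0.514 0.28  0.097]
green [0.384 0.154 0.106]
mug [ 0.427 -0.593  0.096]
bowl [0.726 0.212 0.04 ]
```

View pics/m.png

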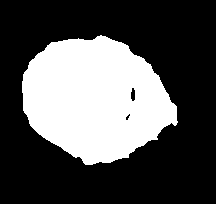

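The mask shows a corner pointing right at (175,118), but the glass foot is dark, so the yaw is uncertain. I'll overlay candidates on a brightened crop.

Run:
```python
from sil import *
T,S=cam('top'),cam('scene');out=[]
for c,(x0,y0,w,h) in((T,(184,208,40,36)),(S,(166,244,40,54))):
    k=14 if c is T else 10
    g=c['pixels'][y0:y0+h,x0:x0+w].astype(float)
    g=np.uint8(255*(g/255)**.5);g=cv2.resize(g,(w*k,h*k),interpolation=cv2.INTER_CUBIC)
    r=[]
    for yaw in(None,.3,.8):
        d=g.copy()
        if yaw is not None:
            for a,b in SQ([.598,.167,yaw]):
                for P in(a,b):cv2.polylines(d,[np.int32(((proj(c,P)-[x0,y0]+.5)*k-.5))[cv2.convexHull(np.float32(P[:,:2]),returnPoints=False)[:,0]]],True,(255,0,255),1)
        r.append(d)
    out.append(np.hstack(r))
W=800
out=[cv2.resize(o,(W,int(o.shape[0]*W/o.shape[1]))) for o in out]
o=np.vstack(out);print(o.shape);f=min(1,600/o.shape[0]);cv2.imwrite('pics/o1.png',cv2.resize(o,None,fx=f,fy=f))
```

```text
(600, 800, 3)
```

View pics/o1.png

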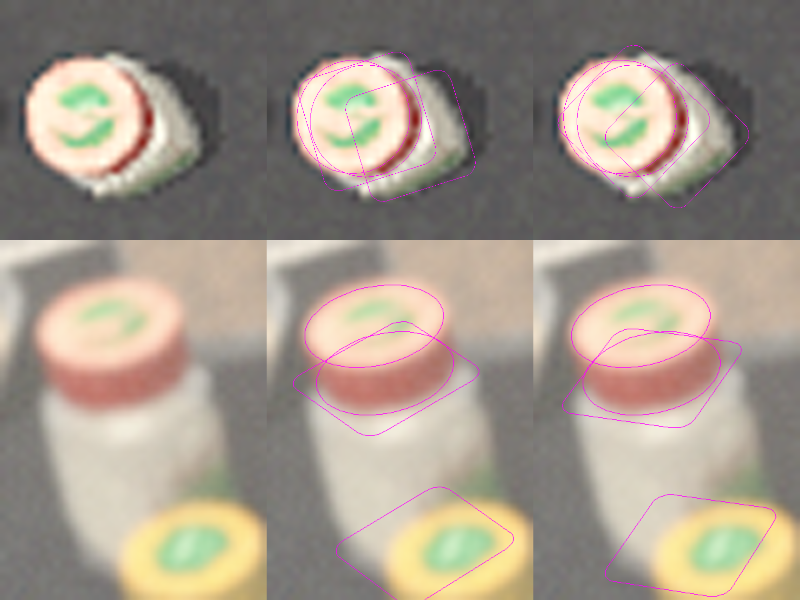

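Run:
```python
from sil import *
T,S=cam('top'),cam('scene');k=6
wT=(184,210,36,34);mT=cv2.morphologyEx(np.uint8(getmask(cv2.GaussianBlur(T['pixels'],(3,3),.7),wT,62)),cv2.MORPH_CLOSE,np.ones((9,9)))>0
# scene: grabcut-free: bright vs counter, rows below cap only, exclude yellow jar
x0,y0,w,h=wS=(166,262,40,22)
g=cv2.resize(cv2.GaussianBlur(S['pixels'],(3,3),.8)[y0:y0+h,x0:x0+w],(w*k,h*k),interpolation=cv2.INTER_CUBIC)
mS=g.max(2)>95
yy=proj(S,np.vstack([p for l in RD([.4653,.187]) for p in l]));ig=np.zeros(mS.shape,np.uint8)
cv2.fillConvexPoly(ig,cv2.convexHull(np.int32((yy-[x0,y0]+.5)*k)),1);ig=cv2.dilate(ig,np.ones((13,13)))>0
n,l,st,_=cv2.connectedComponentsWithStats(np.uint8(mS&~ig));mS=l==1+np.argmax(st[1:,4])
def iou(c,m,win,v,ig=None):
    a=silh(c,SQ(v),win)>0
    if ig is not None:a=a&~ig
    return 1-(a&m).sum()/(a|m).sum()
for y in np.arange(-45,45,7.5):
    o=[]
    for c,m,win,i in((T,mT,wT,None),(S,mS,wS,ig)):
        r=minimize(lambda p:iou(c,m,win,[*p,np.radians(y)],i),[.598,.169],method='Nelder-Mead',options=dict(initial_simplex=[[.598,.169],[.603,.169],[.598,.174]],maxiter=60));o+=[*r.x.round(4),round(r.fun,4)]
    print(y,o)
cv2.imwrite('pics/m2.png',np.hstack([np.uint8(mT)*255,np.zeros((204,10),np.uint8),cv2.resize(np.uint8(mS)*255,(240,204))]))
```

```text
-45.0 [np.float64(0.5993), np.float64(0.1712), np.float64(0.0896), np.float64(0.5925), np.float64(0.1685), np.float64(0.0839)]
-37.5 [np.float64(0.599), np.float64(0.1712), np.float64(0.1132), np.float64(0.5957), np.float64(0.1675), np.float64(0.0604)]
-30.0 [np.float64(0.5988), np.float64(0.1712), np.float64(0.1374), np.float64(0.599), np.float64(0.1663), np.float64(0.0363)]
-22.5 [np.float64(0.5993), np.float64(0.1707), np.float64(0.158), np.float64(0.5969), np.float64(0.1679), np.float64(0.06)]
-15.0 [np.float64(0.599), np.float64(0.1706), np.float64(0.1608), np.float64(0.5811), np.float64(0.1708), np.float64(0.1057)]
-7.5 [np.float64(0.5992), np.float64(0.1707), np.float64(0.1484), np.float64(0.5801), np.float64(0.1714), np.float64(0.1117)]
0.0 [np.float64(0.5994), np.float64(0.1707), np.float64(0.1327), np.float64(0.6003), np.float64(0.1665), np.float64(0.0814)]
7.5 [np.float64(0.5996), np.float64(0.1709), np.float64(0.1198), np.float64(0.599), np.float64(0.167), np.float64(0.0567)]
15.0 [np.float64(0.5995), np.float64(0.1709), np.float64(0.102), np.float64(0.5984), np.float64(0.1663), np.float64(0.0745)]
22.5 [np.float64(0.5999), np.float64(0.1712), np.float64(0.0915), np.float64(0.5941), np.float64(0.168), np.float64(0.0933)]
30.0 [np.float64(0.5998), np.float64(0.172), np.float64(0.0855), np.float64(0.5919), np.float64(0.1684), np.float64(0.0996)]
37.5 [np.float64(0.5997), np.float64(0.1719), np.float64(0.0848), np.float64(0.5908), np.float64(0.1689), np.float64(0.096)]
```

View pics/m2.png

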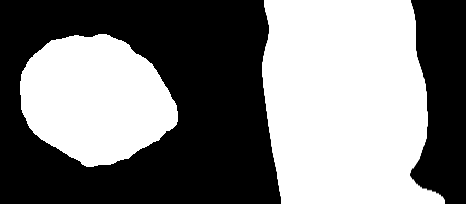

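Yaw of the square jar is still ambiguous; I'll look again once the mill is out of the dock. The mill comes first.

Call:
play_rows([
  {"hand":1,"xyz":[0.319,0.588,0.02],"roll":0},
  {"hand":1,"xyz":[0.319,0.588,0.02],"roll":0},
  {"hand":1,"xyz":[0.319,0.588,0.02],"roll":0},
  {"hand":1,"xyz":[0.319,0.588,0.02],"roll":0},
  {"hand":1,"xyz":[0.319,0.588,0.02],"roll":0},
  {"hand":1,"xyz":[0.319,0.588,0.02],"roll":0},
  {"hand":1,"xyz":[0.319,0.588,0.02],"roll":0},
  {"hand":1,"xyz":[0.319,0.588,0.02],"roll":0},
  {"hand":1,"xyz":[0.319,0.588,0.02],"roll":0},
  {"hand":1,"xyz":[0.319,0.588,0.02],"roll":0},
], newtons=40)

```text
time: 1.45
tool_pos: [0.4971, -0.1281, 0.2548]
tool_rot: [3.07, 0.663, 0.001]
wrist_force: [1.6, -0.6, 0.5]
gripper_width: 0.0857
finger_force: 0.0
```

Call:
play_rows([
  {"hand":1,"xyz":[0.08,0.1475,0.0],"roll":0},
  {"hand":1,"xyz":[0.08,0.1475,0.0],"roll":0},
  {"hand":1,"xyz":[0.08,0.1475,0.0],"roll":0},
  {"hand":1,"xyz":[0.08,0.1475,0.0],"roll":0},
  {"hand":1,"xyz":[0.08,0.1475,0.0],"roll":0},
  {"hand":1,"xyz":[0.08,0.1475,0.0],"roll":0},
])

```text
time: 2.05
tool_pos: [0.5764, 0.0172, 0.2541]
tool_rot: [3.07, 0.664, -0.001]
wrist_force: [-0.2, -0.4, -0.5]
gripper_width: 0.0854
finger_force: 0.0
```

Run:
```python
from h import *
print(read_state()['tool_pos'])
T=cam('top');S=cam('scene')
a=cv2.resize(T['pixels'][190:290,170:300],(520,400),interpolation=cv2.INTER_CUBIC);b=cv2.resize(S['pixels'][180:320,180:280],(280,400))
cv2.imwrite('pics/p1.png',np.hstack([a,b]))
```

```text
[0.57638638 0.01721809 0.25406886]
```

View pics/p1.png

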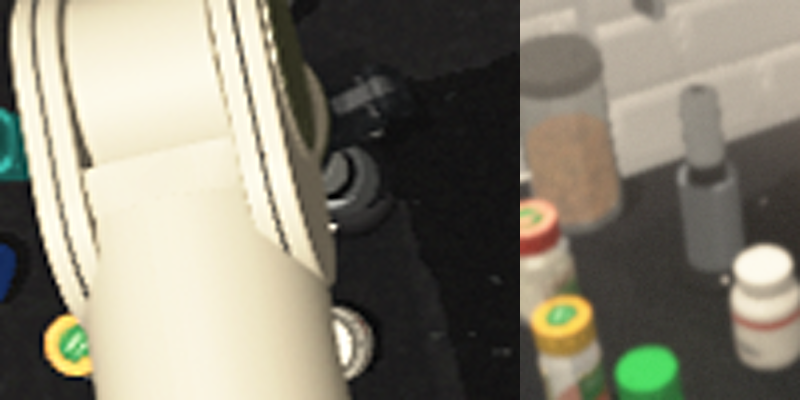

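The picture shows the arm covering the top view. The scene view has the mill (right panel, 700,130) below the fingers and nothing in the way, so I descend and close.

Call:
play_rows([
  {"hand":1,"xyz":[0.0005,0.002,-0.05],"roll":0},
  {"hand":1,"xyz":[0.0005,0.002,-0.09],"roll":0},
  {"hand":1,"xyz":[0.0005,0.002,-0.115],"roll":0},
  {"hand":1,"xyz":[0.0005,0.002,-0.123],"roll":0},
  {"hand":0,"xyz":[0.0005,0.002,-0.123],"roll":0},
  {"hand":0,"xyz":[0.0005,0.002,-0.123],"roll":0},
  {"hand":0,"xyz":[0.0005,0.002,-0.123],"roll":0},
  {"hand":0,"xyz":[0.0005,0.002,-0.123],"roll":0},
  {"hand":0,"xyz":[0.0005,0.002,-0.123],"roll":0},
  {"hand":0,"xyz":[0.0005,0.002,-0.123],"roll":0},
])

```text
time: 3.15
tool_pos: [0.5778, 0.0204, 0.1328]
tool_rot: [-3.07, -0.665, -0.004]
wrist_force: [-2.0, 2.0, 6.2]
gripper_width: 0.0312
finger_force: 39.0
```

Call:
play_rows([
  {"hand":0,"xyz":[0,0,0.015],"roll":0},
  {"hand":0,"xyz":[0,0,0.035],"roll":0},
  {"hand":0,"xyz":[0,0,0.055],"roll":0},
  {"hand":0,"xyz":[0,0,0.08],"roll":0},
  {"hand":0,"xyz":[0,0,0.105],"roll":0},
  {"hand":0,"xyz":[0,0,0.12],"roll":0},
  {"hand":0,"xyz":[0,0,0.12],"roll":0},
])

```text
time: 3.85
tool_pos: [0.578, 0.0197, 0.254]
tool_rot: [3.07, 0.663, 0.006]
wrist_force: [0.4, 0.6, -1.4]
gripper_width: 0.031
finger_force: 39.6
```

Call:
play_rows([
  {"hand":0,"xyz":[-0.086,-0.361,0],"roll":0},
  {"hand":0,"xyz":[-0.086,-0.361,0],"roll":0},
  {"hand":0,"xyz":[-0.086,-0.361,0],"roll":0},
  {"hand":0,"xyz":[-0.086,-0.361,0],"roll":0},
  {"hand":0,"xyz":[-0.086,-0.361,0],"roll":0},
  {"hand":0,"xyz":[-0.086,-0.361,0],"roll":0},
  {"hand":0,"xyz":[-0.086,-0.361,0],"roll":0},
  {"hand":0,"xyz":[-0.086,-0.361,0],"roll":0},
  {"hand":0,"xyz":[-0.086,-0.361,0],"roll":0},
  {"hand":0,"xyz":[-0.086,-0.361,0],"roll":0},
])

```text
time: 4.85
tool_pos: [0.4906, -0.3411, 0.25]
tool_rot: [-3.069, -0.663, 0.002]
wrist_force: [0.1, 1.1, -1.0]
gripper_width: 0.031
finger_force: 39.7
```

Run:
```python
from sil import *
T,S=cam('top'),cam('scene');s=read_state();p=s['tool_pos'];print(p,s['gripper_width'])
b=S['pixels'].copy()
k=4;o=cv2.resize(b[120:270,300:440],None,fx=k,fy=k,interpolation=cv2.INTER_CUBIC)
def poly(P,col):cv2.polylines(o,[np.int32((proj(S,P)-[300,120]+.5)*k)],True,col,1)
foot=p[2]-.121
poly(at(C*.016,p[0],p[1],foot),(255,0,255))
for w,r in(((.492,-.341),.021),((.616,-.280),.026),((.585,-.373),.0325)):poly(at(C*r,*w,.0423),(255,255,0))
k2=7;a=cv2.resize(T['pixels'][210:246,196:240],None,fx=8,fy=8,interpolation=cv2.INTER_CUBIC);
q=cv2.resize(T['pixels'][208:246,182:222],None,fx=6,fy=6,interpolation=cv2.INTER_CUBIC)
print(o.shape);cv2.imwrite('pics/p2.png',o)
```

```text
[ 0.49148791 -0.33979114  0.25069229] 0.03155484546874583
(600, 560, 3)
```

View pics/p2.png

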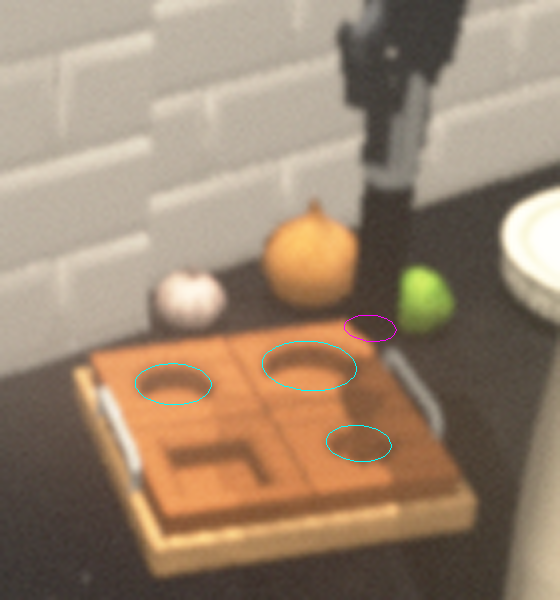

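Mill hangs above the small well; the grey band is at (386,190) and the extrapolated foot at (370,328), agreeing with the prediction. The well overlays match the mouths, so I lower it.

Call:
play_rows([
  {"hand":0,"xyz":[0.0005,-0.001,-0.04],"roll":0},
  {"hand":0,"xyz":[0.0005,-0.001,-0.075],"roll":0},
  {"hand":0,"xyz":[0.0005,-0.001,-0.09],"roll":0},
  {"hand":0,"xyz":[0.0005,-0.001,-0.098],"roll":0},
  {"hand":0,"xyz":[0.0005,-0.001,-0.103],"roll":0},
  {"hand":0,"xyz":[0.0005,-0.001,-0.106],"roll":0},
  {"hand":0,"xyz":[0.0005,-0.001,-0.106],"roll":0},
])

```text
time: 5.65
tool_pos: [0.492, -0.3426, 0.1461]
tool_rot: [3.07, 0.664, 0.001]
wrist_force: [-0.1, 1.0, -1.0]
gripper_width: 0.031
finger_force: 39.8
```

Call:
play_rows([
  {"hand":0,"xyz":[0,0.0005,-0.003],"roll":0},
  {"hand":0,"xyz":[0,0.0005,-0.005],"roll":0},
  {"hand":0,"xyz":[0,0.0005,-0.0065],"roll":0},
  {"hand":0,"xyz":[0,0.0005,-0.0065],"roll":0},
])

```text
time: 6.05
tool_pos: [0.4916, -0.342, 0.1389]
tool_rot: [3.07, 0.664, 0.0]
wrist_force: [0.3, -0.1, -0.7]
gripper_width: 0.0311
finger_force: 40.0
```

Call:
play_rows([
  {"hand":0,"xyz":[0,0,-0.001],"roll":0},
  {"hand":0,"xyz":[0,0,-0.002],"roll":0},
  {"hand":0,"xyz":[0,0,-0.002],"roll":0},
])

```text
time: 6.35
tool_pos: [0.4924, -0.3419, 0.1388]
tool_rot: [3.069, 0.664, 0.003]
wrist_force: [-2.5, 3.5, 14.0]
gripper_width: 0.0311
finger_force: 42.4
```

Contact with the well floor at the expected height (foot 18 mm, 14 N). Releasing.

Call:
play_rows([
  {"hand":0,"xyz":[0,0,0.0015],"roll":0},
  {"hand":0.85,"xyz":[0,0,0.0015],"roll":0},
  {"hand":0.85,"xyz":[0,0,0.0015],"roll":0},
  {"hand":0.85,"xyz":[0,0,0.0015],"roll":0},
  {"hand":0.85,"xyz":[0,0,0.0015],"roll":0},
  {"hand":0.85,"xyz":[0,0,0.03],"roll":0},
  {"hand":0.85,"xyz":[0,0,0.075],"roll":0},
  {"hand":0.85,"xyz":[0,0,0.115],"roll":0},
  {"hand":0.85,"xyz":[0,0,0.115],"roll":0},
])

```text
time: 7.25
tool_pos: [0.4937, -0.343, 0.258]
tool_rot: [3.064, 0.662, 0.01]
wrist_force: [-0.2, 0.7, 0.2]
gripper_width: 0.0728
finger_force: 0.0
```

Run:
```python
from sil import *
T,S=cam('top'),cam('scene');print(read_state()['tool_pos'],read_state()['qpos'].round(2))
x0,y0=180,204
a=cv2.resize(np.uint8(255*(T['pixels'][y0:y0+44,x0:x0+46]/255.)**.5),None,fx=9,fy=9,interpolation=cv2.INTER_CUBIC)
b=cv2.resize(S['pixels'][130:240,330:440],(396,396),interpolation=cv2.INTER_CUBIC)
cv2.imwrite('pics/p3.png',np.hstack([cv2.resize(a,(404,396)),b]))
```

```text
[ 0.49184042 -0.34207835  0.25248787] [ 0.81  0.29 -0.34  1.5   0.1   1.37 -0.68]
```

View pics/p3.png

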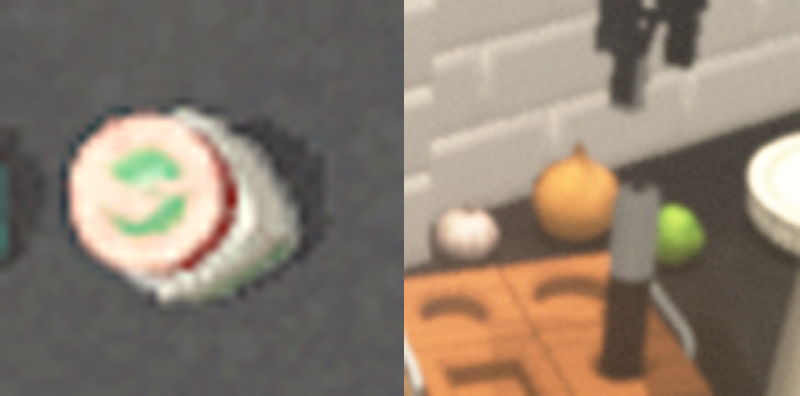

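The mill stands upright in its well (630,280 in the right panel). The square jar shows a body corner at right (298,240) in the left panel. I'll refit its yaw with a lower scene threshold, since the label had been excluded.

Run:
```python
from sil import *
T,S=cam('top'),cam('scene');k=6
def mk(c,win,lim,bgbox):
    im=cv2.GaussianBlur(c['pixels'],(3,3),.8).astype(float);bx,by,bw,bh=bgbox
    bg=np.median(im[by:by+bh,bx:bx+bw].reshape(-1,3),0);sd=im[by:by+bh,bx:bx+bw].reshape(-1,3).std(0).max()
    x0,y0,w,h=win;d=(im-bg);d=np.maximum(d.max(2),np.abs(d-d.mean(2,keepdims=True)).max(2)*2)[y0:y0+h,x0:x0+w]
    print('bg',bg,sd.round(1));return cv2.resize(np.float32(d),(w*k,h*k),interpolation=cv2.INTER_CUBIC)>lim
wT=(184,210,36,34);mT=mk(T,wT,18,(190,240,20,5))
wS=(172,266,34,20);mS=mk(S,wS,22,(205,262,14,14));ig=np.zeros(mS.shape,np.uint8)
yy=proj(S,np.vstack([p for l in RD([.4653,.187]) for p in l]))
cv2.fillConvexPoly(ig,cv2.convexHull(np.int32((yy-wS[:2]+.5)*k)),1);ig=cv2.dilate(ig,np.ones((9,9)))>0
def big(m):
    n,l,st,_=cv2.connectedComponentsWithStats(np.uint8(m));return l==1+np.argmax(st[1:,4])
mT=cv2.morphologyEx(np.uint8(big(mT)),cv2.MORPH_CLOSE,np.ones((9,9)))>0;mS=big(mS&~ig)
def iou(c,m,win,v,ig=None):
    a=silh(c,SQ(v),win)>0
    if ig is not None:a=a&~ig
    return 1-(a&m).sum()/(a|m).sum()
for y in np.arange(-45,45,7.5):
    o=[]
    for c,m,win,i in((T,mT,wT,None),(S,mS,wS,ig)):
        r=minimize(lambda p:iou(c,m,win,[*p,np.radians(y)],i),[.598,.169],method='Nelder-Mead',options=dict(initial_simplex=[[.598,.169],[.603,.169],[.598,.174]],maxiter=60));o+=[float(x) for x in[*r.x.round(4),round(r.fun,3)]]
    print(y,o)
for n,m in(('T',mT),('S',mS)):
    print(n);[print(''.join('#' if v else '.' for v in row[3::6])) for row in m[3::6]]
```

```text
bg [33. 33. 34.] 1.4
bg [55. 59. 62.] 1.5
-45.0 [0.5995, 0.1712, 0.083, 0.6096, 0.1641, 0.039]
-37.5 [0.5989, 0.1717, 0.111, 0.6015, 0.1659, 0.032]
-30.0 [0.599, 0.1716, 0.138, 0.598, 0.1673, 0.048]
-22.5 [0.5998, 0.1709, 0.16, 0.5936, 0.1695, 0.09]
-15.0 [0.5993, 0.171, 0.162, 0.5699, 0.1751, 0.139]
-7.5 [0.5992, 0.1711, 0.147, 0.5699, 0.1753, 0.143]
0.0 [0.5999, 0.1711, 0.131, 0.5846, 0.1705, 0.084]
7.5 [0.5996, 0.1711, 0.115, 0.5883, 0.1697, 0.043]
15.0 [0.5996, 0.1711, 0.095, 0.6029, 0.1663, 0.032]
22.5 [0.5996, 0.1712, 0.077, 0.614, 0.1637, 0.034]
30.0 [0.5998, 0.1712, 0.066, 0.6165, 0.1631, 0.042]
37.5 [0.5994, 0.1716, 0.067, 0.6208, 0.1621, 0.044]
T
....................................
....................................
....................................
....................................
....................................
................##..................
........############................
.......###############..............
......#################.............
.....###################............
....#####################...........
....######################..
[... 824 characters left out ...]

##########################........
##########################........
###########################.......
###########################.......
############################......
############################......
############################......
############################......
############################......
############################......
.###########################......
.###########################......
.###########################......
..##########################......
..##########################......
..##########################......
..############################....
...#################.......####...
...##############.............###.
...############................###
```

Yaw comes out near 25° and the current closing line (−65.6°) is square to it, so no turn is needed. The round jar at (0.465, 0.1855) is next.

Call:
play_rows([
  {"hand":0.85,"xyz":[-0.027,0.5275,0],"roll":0},
  {"hand":0.85,"xyz":[-0.027,0.5275,0],"roll":0},
  {"hand":0.85,"xyz":[-0.027,0.5275,0],"roll":0},
  {"hand":0.85,"xyz":[-0.027,0.5275,0],"roll":0},
  {"hand":0.85,"xyz":[-0.027,0.5275,0],"roll":0},
  {"hand":0.85,"xyz":[-0.027,0.5275,0],"roll":0},
  {"hand":0.85,"xyz":[-0.027,0.5275,0],"roll":0},
  {"hand":0.85,"xyz":[-0.027,0.5275,0],"roll":0},
  {"hand":0.85,"xyz":[-0.027,0.5275,0],"roll":0},
  {"hand":0.85,"xyz":[-0.027,0.5275,0],"roll":0},
])

```text
time: 8.45
tool_pos: [0.4649, 0.159, 0.2507]
tool_rot: [3.071, 0.663, -0.002]
wrist_force: [1.5, -0.6, -0.5]
gripper_width: 0.0724
finger_force: 0.0
```

Call:
play_rows([
  {"hand":0.85,"xyz":[-0.001,0.03,0],"roll":0},
  {"hand":0.85,"xyz":[-0.001,0.03,0],"roll":0},
  {"hand":0.85,"xyz":[-0.001,0.03,0],"roll":0},
])

```text
time: 8.75
tool_pos: [0.4643, 0.1875, 0.2506]
tool_rot: [-3.07, -0.666, 0.003]
wrist_force: [0.2, -0.6, 0.4]
gripper_width: 0.0724
finger_force: 0.0
```

Call:
play_rows([
  {"hand":0.85,"xyz":[0.001,-0.002,-0.05],"roll":0},
  {"hand":0.85,"xyz":[0.001,-0.002,-0.1],"roll":0},
  {"hand":0.85,"xyz":[0.001,-0.002,-0.15],"roll":0},
  {"hand":0.85,"xyz":[0.001,-0.002,-0.18],"roll":0},
  {"hand":0.85,"xyz":[0.001,-0.002,-0.195],"roll":0},
  {"hand":0,"xyz":[0.001,-0.002,-0.195],"roll":0},
  {"hand":0,"xyz":[0.001,-0.002,-0.195],"roll":0},
  {"hand":0,"xyz":[0.001,-0.002,-0.195],"roll":0},
  {"hand":0,"xyz":[0.001,-0.002,-0.195],"roll":0},
  {"hand":0,"xyz":[0.001,-0.002,-0.195],"roll":0},
])

```text
time: 9.75
tool_pos: [0.4671, 0.1857, 0.0583]
tool_rot: [3.07, 0.663, 0.004]
wrist_force: [0.1, -1.4, 7.7]
gripper_width: 0.0404
finger_force: 40.7
```

Call:
play_rows([
  {"hand":0,"xyz":[0,0,0.05],"roll":0},
  {"hand":0,"xyz":[0,0,0.1],"roll":0},
  {"hand":0,"xyz":[0,0,0.15],"roll":0},
  {"hand":0,"xyz":[0.016,-0.048,0.15],"roll":0},
  {"hand":0,"xyz":[0.149,-0.466,0.15],"roll":0},
  {"hand":0,"xyz":[0.149,-0.466,0.15],"roll":0},
  {"hand":0,"xyz":[0.149,-0.466,0.15],"roll":0},
  {"hand":0,"xyz":[0.149,-0.466,0.15],"roll":0},
  {"hand":0,"xyz":[0.149,-0.466,0.15],"roll":0},
  {"hand":0,"xyz":[0.149,-0.466,0.15],"roll":0},
])

```text
time: 10.75
tool_pos: [0.5731, -0.15, 0.2075]
tool_rot: [3.07, 0.664, 0.001]
wrist_force: [1.0, 0.3, -0.1]
gripper_width: 0.04
finger_force: 40.9
```

Call:
play_rows([
  {"hand":0,"xyz":[0.0355,-0.113,0],"roll":0},
  {"hand":0,"xyz":[0.0355,-0.113,0],"roll":0},
  {"hand":0,"xyz":[0.0355,-0.113,0],"roll":0},
  {"hand":0,"xyz":[0.0355,-0.113,0],"roll":0},
])

```text
time: 11.15
tool_pos: [0.6077, -0.265, 0.2062]
tool_rot: [3.072, 0.656, -0.001]
wrist_force: [-0.2, 0.3, -0.5]
gripper_width: 0.0405
finger_force: 40.9
```

Call:
play_rows([
  {"hand":0,"xyz":[0.009,-0.0155,0],"roll":0},
  {"hand":0,"xyz":[0.009,-0.0155,-0.05],"roll":0},
  {"hand":0,"xyz":[0.009,-0.0155,-0.085],"roll":0},
  {"hand":0,"xyz":[0.009,-0.0155,-0.097],"roll":0},
  {"hand":0,"xyz":[0.009,-0.0155,-0.097],"roll":0},
])

```text
time: 11.65
tool_pos: [0.6165, -0.2751, 0.1088]
tool_rot: [-3.068, -0.665, 0.003]
wrist_force: [-0.8, 0.0, -0.5]
gripper_width: 0.0403
finger_force: 40.8
```

Run:
```python
from sil import *
T,S=cam('top'),cam('scene');s=read_state();p=s['tool_pos'];print(p,s['wrist_force'])
k=5;o=cv2.resize(S['pixels'][150:270,310:430],None,fx=k,fy=k,interpolation=cv2.INTER_CUBIC)
def poly(P,col):cv2.polylines(o,[np.int32((proj(S,P)-[310,150]+.5)*k)],True,col,1)
poly(at(C*.021,p[0],p[1],p[2]-.058),(255,0,255));poly(at(C*.026,.616,-.2805,.0423),(255,255,0))
cv2.imwrite('pics/p4.png',o)
```

```text
[ 0.61831588 -0.27604597  0.11209343] [0.03987848 0.09770032 1.04607732]
```

View pics/p4.png

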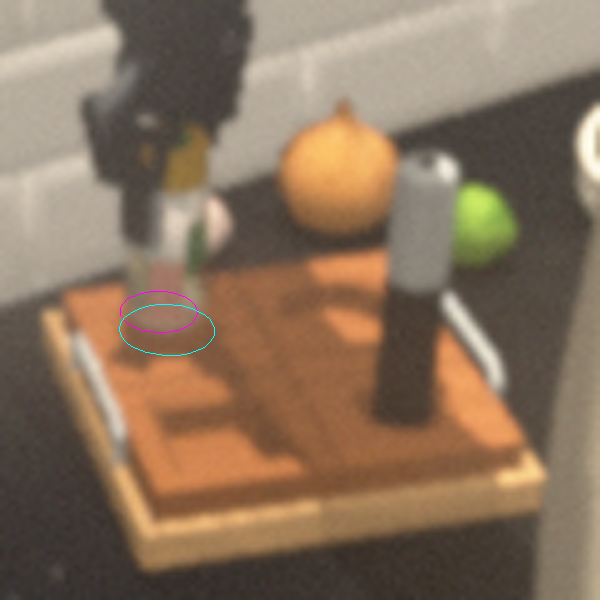

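The foot shows at (168,322), about 9 px right of the predicted ring, so the jar sits about 3 mm off the TCP. I shift by that and lower.

Call:
play_rows([
  {"hand":0,"xyz":[0.001,-0.003,0],"roll":0},
  {"hand":0,"xyz":[0.001,-0.003,-0.01],"roll":0},
  {"hand":0,"xyz":[0.001,-0.003,-0.018],"roll":0},
  {"hand":0,"xyz":[0.001,-0.003,-0.024],"roll":0},
  {"hand":0,"xyz":[0.001,-0.003,-0.027],"roll":0},
  {"hand":0,"xyz":[0.001,-0.003,-0.027],"roll":0},
])

```text
time: 12.35
tool_pos: [0.6179, -0.2792, 0.082]
tool_rot: [-3.07, -0.664, 0.001]
wrist_force: [0.4, 0.9, -1.1]
gripper_width: 0.0404
finger_force: 40.8
```

Call:
play_rows([
  {"hand":0,"xyz":[0,0,-0.003],"roll":0},
  {"hand":0,"xyz":[0,0,-0.0045],"roll":0},
  {"hand":0,"xyz":[0,0,-0.006],"roll":0},
  {"hand":0,"xyz":[0,0,-0.006],"roll":0},
])

```text
time: 12.75
tool_pos: [0.6182, -0.2794, 0.0767]
tool_rot: [3.071, 0.664, -0.0]
wrist_force: [-0.6, -0.7, -1.1]
gripper_width: 0.0401
finger_force: 40.8
```

Call:
play_rows([
  {"hand":0,"xyz":[0,0,-0.0015],"roll":0},
  {"hand":0,"xyz":[0,0,-0.0025],"roll":0},
  {"hand":0,"xyz":[0,0,-0.0025],"roll":0},
])

```text
time: 13.05
tool_pos: [0.6186, -0.2793, 0.0764]
tool_rot: [3.07, 0.664, 0.001]
wrist_force: [-6.2, 2.4, 14.3]
gripper_width: 0.04
finger_force: 42.3
```

Floor contact at the expected height. Releasing and rising.

Call:
play_rows([
  {"hand":0,"xyz":[0,0,0.0015],"roll":0},
  {"hand":0.7,"xyz":[0,0,0.0015],"roll":0},
  {"hand":0.7,"xyz":[0,0,0.0015],"roll":0},
  {"hand":0.7,"xyz":[0,0,0.0015],"roll":0},
  {"hand":0.7,"xyz":[0,0,0.0015],"roll":0},
  {"hand":0.7,"xyz":[0,0,0.03],"roll":0},
  {"hand":0.7,"xyz":[0,0,0.08],"roll":0},
  {"hand":0.85,"xyz":[0,0,0.13],"roll":0},
  {"hand":0.85,"xyz":[0,0,0.17],"roll":0},
  {"hand":0.85,"xyz":[0,0,0.17],"roll":0},
])

```text
time: 14.05
tool_pos: [0.6206, -0.2799, 0.2515]
tool_rot: [3.065, 0.662, 0.013]
wrist_force: [-0.2, 0.2, -0.3]
gripper_width: 0.0727
finger_force: 0.0
```

Call:
play_rows([
  {"hand":0.85,"xyz":[-0.022,0.449,0],"roll":0},
  {"hand":0.85,"xyz":[-0.022,0.449,0],"roll":0},
  {"hand":0.85,"xyz":[-0.022,0.449,0],"roll":0},
  {"hand":0.85,"xyz":[-0.022,0.449,0],"roll":0},
  {"hand":0.85,"xyz":[-0.022,0.449,0],"roll":0},
  {"hand":0.85,"xyz":[-0.022,0.449,0],"roll":0},
  {"hand":0.85,"xyz":[-0.022,0.449,0],"roll":0},
  {"hand":0.85,"xyz":[-0.022,0.449,0],"roll":0},
  {"hand":0.85,"xyz":[-0.022,0.449,0],"roll":0},
  {"hand":0.85,"xyz":[-0.022,0.449,0],"roll":0},
])

```text
time: 15.05
tool_pos: [0.5935, 0.1788, 0.2441]
tool_rot: [-3.063, -0.68, 0.0]
wrist_force: [-1.1, -0.4, -0.4]
gripper_width: 0.0723
finger_force: 0.0
```

Run:
```python
from sil import *
S=cam('scene');s=read_state();print(s['tool_pos'],s['tool_rot'],s['wrist_force'])
o=S['pixels'][190:330,110:290]
b=cv2.resize(S['pixels'][150:250,310:430],(400,333),interpolation=cv2.INTER_CUBIC)
o=cv2.resize(o,(400,311),interpolation=cv2.INTER_CUBIC);cv2.imwrite('pics/p5.png',np.hstack([o,b[:311]]))
```

```text
[0.59473375 0.17442818 0.24384848] [-3.06648064e+00 -6.74474799e-01  6.95498857e-04] [-0.12359609 -0.31697113 -0.25923193]
```

View pics/p5.png

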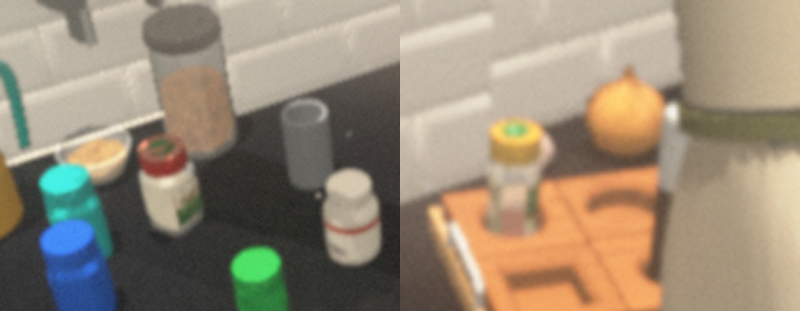

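The round jar stands upright in its well (515,180 right), and the square jar at (170,185) is now unobstructed in the scene view. One quick yaw refit before descending.

Run:
```python
from sil import *
S=cam('scene');k=6
im=cv2.GaussianBlur(S['pixels'],(3,3),.8).astype(float)
x0,y0,w,h=win=(168,264,42,36)
bg=np.median(im[285:297,202:212].reshape(-1,3),0);d=im-bg
d=np.maximum(d.max(2),np.abs(d-d.mean(2,keepdims=True)).max(2)*2)[y0:y0+h,x0:x0+w]
m=cv2.resize(np.float32(d),(w*k,h*k),interpolation=cv2.INTER_CUBIC)>20
n,l,st,_=cv2.connectedComponentsWithStats(np.uint8(m));m=l==1+np.argmax(st[1:,4])
m=cv2.morphologyEx(np.uint8(m),cv2.MORPH_CLOSE,np.ones((9,9)))>0
for y in np.arange(-45,45,7.5):
    r=minimize(lambda p:1-((a:=silh(S,SQ([*p,np.radians(y)]),win)>0)&m).sum()/(a|m).sum(),[.598,.169],method='Nelder-Mead',options=dict(initial_simplex=[[.598,.169],[.603,.169],[.598,.174]],maxiter=60));print(y,r.x.round(4),round(r.fun,3))
[print(''.join('#' if v else '.' for v in row[3::6])) for row in m[3::12]]
```

```text
-45.0 [0.6021 0.1659] 0.047
-37.5 [0.602  0.1662] 0.056
-30.0 [0.6021 0.1658] 0.081
-22.5 [0.6022 0.1666] 0.123
-15.0 [0.6019 0.1678] 0.171
-7.5 [0.6014 0.1681] 0.175
0.0 [0.601  0.1672] 0.122
7.5 [0.6013 0.1674] 0.082
15.0 [0.6021 0.1667] 0.06
22.5 [0.6015 0.1664] 0.051
30.0 [0.6017 0.166 ] 0.046
37.5 [0.602  0.1658] 0.046
....###########################...........
...############################...........
...############################...........
...#############################..........
...#############################..........
....############################..........
....############################..........
.....###########################..........
.....############################.........
......###########################.........
......###########################.........
.......##########################.........
........#########################.........
.........######################...........
..........###################.............
..............#############...............
....................###...................
..........................................
```

Both views agree at about 33°; a small turn of +8° is enough, and closing will finish the alignment.

Call:
play_rows([
  {"hand":0.9,"xyz":[0.006,-0.006,0],"roll":8},
  {"hand":0.9,"xyz":[0.006,-0.006,-0.02],"roll":8},
  {"hand":0.9,"xyz":[0.006,-0.006,-0.02],"roll":8},
  {"hand":0.9,"xyz":[0.006,-0.006,-0.02],"roll":8},
])

```text
time: 15.55
tool_pos: [0.6023, 0.1623, 0.2241]
tool_rot: [3.018, 0.873, -0.002]
wrist_force: [-0.4, 0.2, -0.4]
gripper_width: 0.0769
finger_force: 0.0
```

Call:
play_rows([
  {"hand":0.9,"xyz":[-0.002,0.006,-0.04],"roll":0},
  {"hand":0.9,"xyz":[-0.002,0.006,-0.09],"roll":0},
  {"hand":0.9,"xyz":[-0.002,0.006,-0.135],"roll":0},
  {"hand":0.9,"xyz":[-0.002,0.006,-0.165],"roll":0},
  {"hand":0.9,"xyz":[-0.002,0.006,-0.174],"roll":0},
  {"hand":0,"xyz":[-0.002,0.006,-0.174],"roll":0},
  {"hand":0,"xyz":[-0.002,0.006,-0.174],"roll":0},
  {"hand":0,"xyz":[-0.002,0.006,-0.174],"roll":0},
  {"hand":0,"xyz":[-0.002,0.006,-0.174],"roll":0},
  {"hand":0,"xyz":[-0.002,0.006,-0.174],"roll":0},
])

```text
time: 16.55
tool_pos: [0.6017, 0.1703, 0.0528]
tool_rot: [3.017, 0.876, 0.006]
wrist_force: [-1.4, -0.2, 6.2]
gripper_width: 0.045
finger_force: 42.0
```

The opening reads 45 mm against 47 nominal; earlier readings were about 1.5 mm low too, so it is gripped flat. I lift and carry, turning +39° to the caddy axes.

Call:
play_rows([
  {"hand":0,"xyz":[0,0,0.04],"roll":0},
  {"hand":0,"xyz":[0,0,0.09],"roll":0},
  {"hand":0,"xyz":[0,0,0.14],"roll":0},
  {"hand":0,"xyz":[0,0,0.15],"roll":0},
  {"hand":0,"xyz":[-0.078,-0.42,0.15],"roll":8},
  {"hand":0,"xyz":[-0.078,-0.42,0.15],"roll":16},
  {"hand":0,"xyz":[-0.078,-0.42,0.15],"roll":24},
  {"hand":0,"xyz":[-0.078,-0.42,0.15],"roll":32},
  {"hand":0,"xyz":[-0.078,-0.42,0.15],"roll":39},
  {"hand":0,"xyz":[-0.078,-0.42,0.15],"roll":39},
])

```text
time: 17.55
tool_pos: [0.5468, -0.1173, 0.2008]
tool_rot: [2.546, 1.839, 0.001]
wrist_force: [1.4, -0.2, -1.8]
gripper_width: 0.0446
finger_force: 41.8
```

Call:
play_rows([
  {"hand":0,"xyz":[-0.023,-0.1325,0],"roll":0},
  {"hand":0,"xyz":[-0.023,-0.1325,0],"roll":0},
  {"hand":0,"xyz":[-0.023,-0.1325,0],"roll":0},
  {"hand":0,"xyz":[-0.023,-0.1325,-0.05],"roll":0},
  {"hand":0,"xyz":[-0.023,-0.1325,-0.085],"roll":0},
  {"hand":0,"xyz":[-0.023,-0.1325,-0.097],"roll":0},
  {"hand":0,"xyz":[-0.023,-0.1325,-0.097],"roll":0},
  {"hand":0,"xyz":[-0.023,-0.1325,-0.097],"roll":0},
])

```text
time: 18.35
tool_pos: [0.5256, -0.2481, 0.1052]
tool_rot: [2.549, 1.833, 0.002]
wrist_force: [-0.0, 0.1, -1.5]
gripper_width: 0.0448
finger_force: 41.7
```

Run:
```python
from sil import *
S=cam('scene');s=read_state();p=s['tool_pos'];print(p,s['tool_rot'],s['wrist_force'])
k=5;o=cv2.resize(S['pixels'][150:270,310:430],None,fx=k,fy=k,interpolation=cv2.INTER_CUBIC)
def poly(P,z,col):
    P=P[cv2.convexHull(np.float32(P),returnPoints=False)[:,0]];cv2.polylines(o,[np.int32((proj(S,at(P,0,0,z))-[310,150]+.5)*k)],True,col,1)
poly(rsq(.0235,.006,-.3246)+p[:2],p[2]-.0528,(255,0,255));poly(rsq(.0285,.002,-.3246)+[.5235,-.2497],.0423,(255,255,0))
cv2.imwrite('pics/p6.png',o)
```

```text
[ 0.52581559 -0.24831006  0.10551931] [2.54858232e+00 1.83211545e+00 2.35379100e-03] [-0.72682474 -0.03685448 -1.25959193]
```

View pics/p6.png

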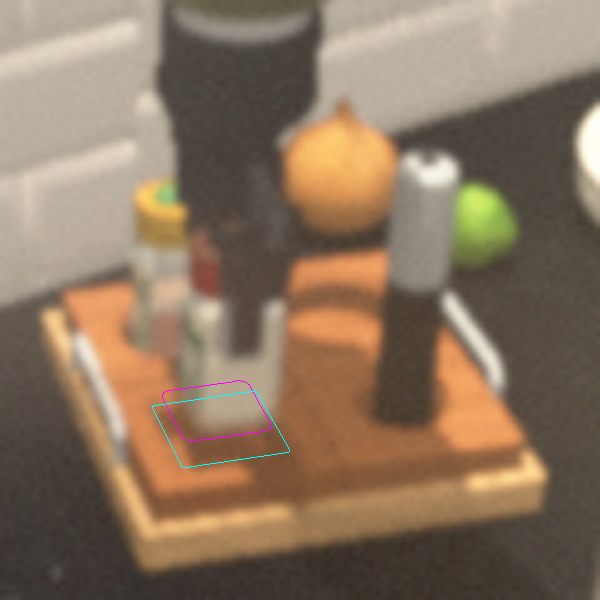

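The jar's foot shows at (203–280, 412–430), slightly right of the prediction, and the glass foot itself is dark. The in-hand offset is about −3.5 mm along the caddy's y, so I correct by a couple of millimetres and lower.

Call:
play_rows([
  {"hand":0,"xyz":[-0.0015,0.002,0],"roll":0},
  {"hand":0,"xyz":[-0.0015,0.002,-0.01],"roll":0},
  {"hand":0,"xyz":[-0.0015,0.002,-0.018],"roll":0},
  {"hand":0,"xyz":[-0.0015,0.002,-0.024],"roll":0},
  {"hand":0,"xyz":[-0.0015,0.002,-0.028],"roll":0},
  {"hand":0,"xyz":[-0.0015,0.002,-0.028],"roll":0},
])

```text
time: 19.0
tool_pos: [0.5226, -0.246, 0.0744]
tool_rot: [-2.55, -1.833, 0.001]
wrist_force: [0.1, 0.0, -0.6]
gripper_width: 0.0444
finger_force: 41.7
```

Call:
play_rows([
  {"hand":0,"xyz":[0,0,-0.002],"roll":0},
  {"hand":0,"xyz":[0,0,-0.0035],"roll":0},
  {"hand":0,"xyz":[0,0,-0.005],"roll":0},
  {"hand":0,"xyz":[0,0,-0.005],"roll":0},
])

```text
time: 19.4
tool_pos: [0.5232, -0.2463, 0.0709]
tool_rot: [2.551, 1.833, 0.0]
wrist_force: [-2.2, -0.1, 3.1]
gripper_width: 0.0449
finger_force: 42.3
```

Call:
play_rows([
  {"hand":0,"xyz":[0,0,-0.001],"roll":0},
  {"hand":0,"xyz":[0,0,-0.0015],"roll":0},
  {"hand":0,"xyz":[0,0,-0.0015],"roll":0},
])

```text
time: 19.7
tool_pos: [0.5232, -0.2463, 0.0708]
tool_rot: [2.55, 1.832, -0.001]
wrist_force: [-8.6, 3.4, 19.6]
gripper_width: 0.0449
finger_force: 44.1
```

Call:
play_rows([
  {"hand":0,"xyz":[0,0,0.002],"roll":0},
  {"hand":0.75,"xyz":[0,0,0.002],"roll":0},
  {"hand":0.75,"xyz":[0,0,0.002],"roll":0},
  {"hand":0.75,"xyz":[0,0,0.002],"roll":0},
  {"hand":0.75,"xyz":[0,0,0.002],"roll":0},
  {"hand":0.75,"xyz":[0,0,0.03],"roll":0},
  {"hand":0.75,"xyz":[0,0,0.08],"roll":0},
  {"hand":0.95,"xyz":[0,0,0.13],"roll":0},
  {"hand":0.95,"xyz":[0,0,0.16],"roll":0},
  {"hand":0.95,"xyz":[0,0,0.16],"roll":0},
])

```text
time: 20.7
tool_pos: [0.5251, -0.2466, 0.2337]
tool_rot: [2.546, 1.829, 0.005]
wrist_force: [0.7, 0.3, 0.4]
gripper_width: 0.0813
finger_force: 0.0
```

Call:
play_rows([
  {"hand":0.95,"xyz":[-0.062,0.275,0],"roll":0},
  {"hand":0.95,"xyz":[-0.062,0.275,0],"roll":0},
  {"hand":0.95,"xyz":[-0.062,0.275,0],"roll":0},
  {"hand":0.95,"xyz":[-0.062,0.275,0],"roll":0},
  {"hand":0.95,"xyz":[-0.062,0.275,0],"roll":0},
  {"hand":0.95,"xyz":[-0.062,0.275,0],"roll":0},
  {"hand":0.95,"xyz":[-0.062,0.275,0],"roll":0},
  {"hand":0.95,"xyz":[-0.062,0.275,0],"roll":0},
])

```text
time: 21.5
tool_pos: [0.4607, 0.0288, 0.2283]
tool_rot: [2.55, 1.834, -0.001]
wrist_force: [-0.0, -1.0, -1.2]
gripper_width: 0.0811
finger_force: 0.0
```

Run:
```python
from sil import *
T,S=cam('top'),cam('scene');s=read_state();print(s['tool_pos'],s['wrist_force'])
a=cv2.resize(T['pixels'][185:300,320:435],(400,400),interpolation=cv2.INTER_CUBIC);b=cv2.resize(S['pixels'][150:270,310:430],(400,400),interpolation=cv2.INTER_CUBIC)
cv2.imwrite('pics/p7.png',np.hstack([a,b]))
```

```text
[0.4610358  0.02750929 0.22831402] [ 0.23377161 -0.0842509   0.70471751]
```

View pics/p7.png

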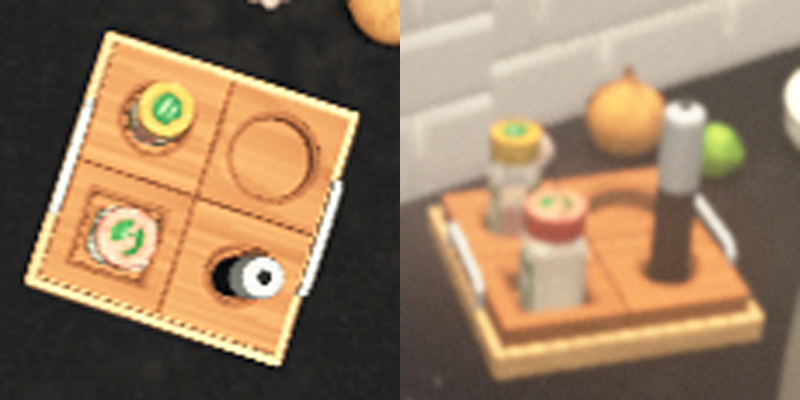

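Mill, round jar and square jar all stand in their wells (top view: 265,277; 165,108; 125,235). The large well at (272,158) is free. Now the bottle.

Call:
play_rows([
  {"hand":0.95,"xyz":[0.0015,0.001,-0.05],"roll":0},
  {"hand":0.95,"xyz":[0.0015,0.001,-0.1],"roll":0},
  {"hand":0.95,"xyz":[0.0015,0.001,-0.15],"roll":0},
  {"hand":0.95,"xyz":[0.0015,0.001,-0.175],"roll":0},
  {"hand":0.95,"xyz":[0.0015,0.001,-0.186],"roll":0},
  {"hand":0,"xyz":[0.0015,0.001,-0.186],"roll":0},
  {"hand":0,"xyz":[0.0015,0.001,-0.186],"roll":0},
  {"hand":0,"xyz":[0.0015,0.001,-0.186],"roll":0},
  {"hand":0,"xyz":[0.0015,0.001,-0.186],"roll":0},
  {"hand":0,"xyz":[0.0015,0.001,-0.186],"roll":0},
])

```text
time: 22.6
tool_pos: [0.4638, 0.0298, 0.0443]
tool_rot: [2.55, 1.832, 0.003]
wrist_force: [-0.6, 0.4, 8.3]
gripper_width: 0.0509
finger_force: 42.4
```

Call:
play_rows([
  {"hand":0,"xyz":[0,0,0.05],"roll":0},
  {"hand":0,"xyz":[0,0,0.1],"roll":0},
  {"hand":0,"xyz":[0,0,0.15],"roll":0},
  {"hand":0,"xyz":[0,0,0.2],"roll":0},
  {"hand":0,"xyz":[0.036,-0.123,0.21],"roll":0},
  {"hand":0,"xyz":[0.121,-0.404,0.21],"roll":0},
  {"hand":0,"xyz":[0.121,-0.404,0.21],"roll":0},
  {"hand":0,"xyz":[0.121,-0.404,0.21],"roll":0},
  {"hand":0,"xyz":[0.121,-0.404,0.21],"roll":0},
  {"hand":0,"xyz":[0.121,-0.404,0.21],"roll":0},
])

```text
time: 23.6
tool_pos: [0.5486, -0.2598, 0.2516]
tool_rot: [2.551, 1.832, 0.0]
wrist_force: [1.2, 0.9, -0.2]
gripper_width: 0.051
finger_force: 42.5
```

Call:
play_rows([
  {"hand":0,"xyz":[0.037,-0.123,0],"roll":0},
  {"hand":0,"xyz":[0.037,-0.123,0],"roll":0},
  {"hand":0,"xyz":[0.037,-0.123,0],"roll":0},
  {"hand":0,"xyz":[0.037,-0.123,0],"roll":0},
])

```text
time: 24.0
tool_pos: [0.5843, -0.3856, 0.2498]
tool_rot: [2.557, 1.825, -0.002]
wrist_force: [-0.7, 0.7, -0.7]
gripper_width: 0.0509
finger_force: 42.5
```

Call:
play_rows([
  {"hand":0,"xyz":[0.0005,0.012,0],"roll":0},
  {"hand":0,"xyz":[0.0005,0.012,0],"roll":0},
  {"hand":0,"xyz":[0.0005,0.012,-0.05],"roll":0},
  {"hand":0,"xyz":[0.0005,0.012,-0.1],"roll":0},
  {"hand":0,"xyz":[0.0005,0.012,-0.14],"roll":0},
  {"hand":0,"xyz":[0.0005,0.012,-0.155],"roll":0},
  {"hand":0,"xyz":[0.0005,0.012,-0.155],"roll":0},
])

```text
time: 24.7
tool_pos: [0.5852, -0.367, 0.0947]
tool_rot: [-2.548, -1.833, 0.001]
wrist_force: [0.7, -0.3, 0.1]
gripper_width: 0.051
finger_force: 42.5
```

Run:
```python
from sil import *
S=cam('scene');s=read_state();p=s['tool_pos'];print(p,s['wrist_force'])
```

```text
[ 0.58642435 -0.36774248  0.09714186] [ 0.94582838 -0.5061901   0.21594193]
```

Call:
play_rows([
  {"hand":0,"xyz":[-0.001,-0.006,0],"roll":0},
  {"hand":0,"xyz":[-0.001,-0.006,-0.001],"roll":0},
  {"hand":0,"xyz":[-0.001,-0.006,-0.01],"roll":0},
  {"hand":0,"xyz":[-0.001,-0.006,-0.018],"roll":0},
  {"hand":0,"xyz":[-0.001,-0.006,-0.025],"roll":0},
  {"hand":0,"xyz":[-0.001,-0.006,-0.028],"roll":0},
  {"hand":0,"xyz":[-0.001,-0.006,-0.028],"roll":0},
])

```text
time: 25.45
tool_pos: [0.5846, -0.3741, 0.0669]
tool_rot: [-2.55, -1.833, 0.001]
wrist_force: [0.4, 0.2, -0.7]
gripper_width: 0.0508
finger_force: 42.5
```

Foot is at about 22.6 mm, inside the well; contact is expected at TCP z ≈ 0.0623.

Call:
play_rows([
  {"hand":0,"xyz":[0,0,-0.002],"roll":0},
  {"hand":0,"xyz":[0,0,-0.004],"roll":0},
  {"hand":0,"xyz":[0,0,-0.0055],"roll":0},
  {"hand":0,"xyz":[0,0,-0.0055],"roll":0},
])

```text
time: 25.85
tool_pos: [0.585, -0.3744, 0.0626]
tool_rot: [2.551, 1.833, 0.0]
wrist_force: [-0.5, 0.8, 1.3]
gripper_width: 0.0509
finger_force: 42.7
```

Call:
play_rows([
  {"hand":0,"xyz":[0,0,-0.001],"roll":0},
  {"hand":0,"xyz":[0,0,-0.002],"roll":0},
  {"hand":0,"xyz":[0,0,-0.002],"roll":0},
])

```text
time: 26.15
tool_pos: [0.5851, -0.3744, 0.0624]
tool_rot: [2.551, 1.832, -0.0]
wrist_force: [-6.2, 3.9, 15.7]
gripper_width: 0.0511
finger_force: 44.1
```

Call:
play_rows([
  {"hand":0,"xyz":[0,0,0.0015],"roll":0},
  {"hand":0.88,"xyz":[0,0,0.0015],"roll":0},
  {"hand":0.88,"xyz":[0,0,0.0015],"roll":0},
  {"hand":0.88,"xyz":[0,0,0.0015],"roll":0},
  {"hand":0.88,"xyz":[0,0,0.0015],"roll":0},
  {"hand":0.88,"xyz":[0,0,0.03],"roll":0},
  {"hand":0.88,"xyz":[0,0,0.08],"roll":0},
  {"hand":0.88,"xyz":[0,0,0.13],"roll":0},
  {"hand":0.88,"xyz":[0,0,0.18],"roll":0},
  {"hand":0.88,"xyz":[0,0,0.18],"roll":0},
])

```text
time: 27.15
tool_pos: [0.5876, -0.3751, 0.2488]
tool_rot: [2.543, 1.827, 0.008]
wrist_force: [0.6, -0.4, -0.4]
gripper_width: 0.0751
finger_force: 0.0
```

Call:
play_rows([
  {"hand":0.88,"xyz":[-0.03,0.3,0.03],"roll":0},
  {"hand":0.88,"xyz":[-0.03,0.3,0.03],"roll":0},
  {"hand":0.88,"xyz":[-0.03,0.3,0.03],"roll":0},
  {"hand":0.88,"xyz":[-0.03,0.3,0.03],"roll":0},
  {"hand":0.88,"xyz":[-0.03,0.3,0.03],"roll":0},
  {"hand":0.88,"xyz":[-0.03,0.3,0.03],"roll":0},
  {"hand":0.88,"xyz":[-0.03,0.3,0.03],"roll":0},
  {"hand":0.88,"xyz":[-0.03,0.3,0.03],"roll":0},
])

```text
time: 27.95
tool_pos: [0.555, -0.0729, 0.2706]
tool_rot: [2.548, 1.836, 0.001]
wrist_force: [0.1, -0.7, -0.1]
gripper_width: 0.0753
finger_force: 0.0
```

Run:
```python
from sil import *
T,S=cam('top'),cam('scene');s=read_state();print(s['tool_pos'],s['time'])
a=cv2.resize(T['pixels'][185:300,320:435],(400,400),interpolation=cv2.INTER_CUBIC);b=cv2.resize(S['pixels'][150:270,310:430],(400,400),interpolation=cv2.INTER_CUBIC)
cv2.imwrite('pics/p8.png',np.hstack([a,b]))
```

```text
[ 0.55491931 -0.07585279  0.26993266] 28.05
```

View pics/p8.png

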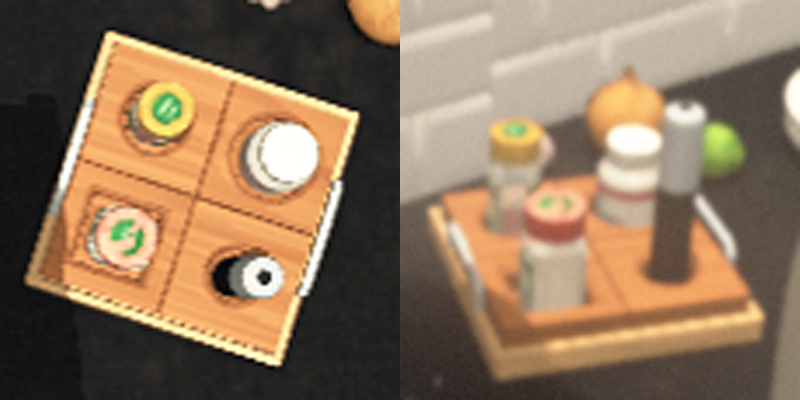

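All four stand upright in their wells (top view: bottle 282,157; round jar 165,108; square jar 125,235; mill 265,277). The arm is clear, so I hand it in.

```bash
python3 -c "
from cell import *
print(close_job())"
```

```text
the job is handed in; nothing more can be done
None
```

The job is handed in after 28 s of the 115 s: the mill, round jar, square jar and white bottle each stand upright on the floor of their own well, and the lentil jar, mug and look-alikes were not touched.

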